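Start the screw of a small kitchen press

ROBOT

A 6-joint arm with a two-finger parallel gripper is mounted at the origin on a cart in front of the work surface, level with it; the furniture and walls round the work are solid. World frame = base frame: x ahead of the robot, y to its left, z up, the work surface at z = 0. Lengths are in m, angles in rad, forces in N, time in s.
With the tool pointing down it reaches from about 0.35 to 0.775 m from the base axis. Payload 5.5 kg.
Tool frame: the origin (TCP) lies at the very end of the fingers, on their centre line; the grasp point (between the pads) lies 19 mm behind it; z points along the fingers, y is the line along which they close (so a half turn about z gives the same grasp; the last joint's range is limited). The gripper opens to 85 mm and grips with 20 to 120 N. Pads are 22 mm wide; open, the fingers measure 114 mm over their backs; the gripper's body (76 mm by 85 mm) begins 54 mm behind the grasp point. The pads swing forward as they close: fully open they stand 13 mm farther back than shut.
Start: joints at [1.154, 0.313, 0.046, 1.304, 0, 1.431], TCP at [0.157, 0.553, 0.231] pointing down, gripper open.
Joint ranges: [-2.76, 2.76], [-0.86, 1.69], [-1.03, 1.26], [-2.2, 2.34], [-1.47, 1.5], [-3.14, 3.14]. Speed limits (rad/s): [2.57, 2.57, 3.14, 3.14, 3.14, 3.14].

INTERFACE

Orientations are given as a unit quaternion [w, x, y, z].
In Python, from workcell import env gives the robot as it stands. The module is installed in compiled form; this text tells all that it offers.
- The arm moves only by the tool jog_arm, never from a script. Its argument "rows" is a list of rows, each a list of 6 numbers: the shift along the world's x, y, z in units of 40 mm (1.0 is 40 mm), then the turn, a rotation vector about the world's x, y, z in units of 6 degrees (1.0 is 6 degrees). In form: [[x, y, z, wx, wy, wz], ...]. A call has 1 to 12 rows; each row is the pose to reach, as a shift and turn from the pose commanded when the call began; what a row does not reach only later rows make up. A row lasts 1/12 s, in which the tool goes at most 41.7 mm and 7.16 degrees, less where a joint would pass 70% of its speed; a pose out of reach is approached as far as the arm can. A call with a gripper value outside its range is refused whole. "jaw" is the gripper command: -1 is fully open, 1 is shut, values between are in proportion, set as the call begins (left out, the last holds). The fingers move at their own pace and stop on an object; "force" is the grip in N (left out, the last holds). Time passes only in rows, so rows that repeat a pose let the fingers close. It gives the time, the measured TCP pose, the force, the opening and the grip force at its end, in the units of the state.
- env.get_state(): the state, without advancing time (a new reading comes with each control period).
- env.read_camera(name): name is "scene" or "top" or "wrist"; returns a dict with "pixels" (420x560x3 uint8, red, green, blue), "mtx" (3x3 intrinsics, pixels), "cam_to_world" (4x4, takes a point from camera to world coordinates). Camera axes: x right, y up, looking along -z (the intrinsics and any distortion apply to the point x, -y, -z); pixel columns grow to the right and rows downward; lengths in m; the calibration is good to about 2 mm. The wrist camera is an equidistant fisheye: a pixel r from the principal point sees the ray r / f radians off the axis. A picture is of the moment at which its call begins. There is no depth.
- env.hand_in(): hands the job in; it is judged then, once.
The state is a dict: "clock": time; "joint_pos": joint angles; "qvel": joint speeds; "tau": joint torques, N m; "tcp_pos": TCP position; "orientation": TCP orientation; "wrist_force": force on the tool from outside, world axes, zero at the start; "ft_torque": the same for the moment, N m; "finger_gap": finger opening in m; "grip_force": force on a finger pad.
Only numpy, scipy, OpenCV 4.12 (cv2) and the standard library are available. Lean on these libraries where they do the work, as an engineer would, in place of code of your own. Each camera call takes 0.05 s, during which the arm holds its last target. There are 200 camera calls.

TASK

Slip the wooden sleeve whose bore fits over the upright pin of the press's crank, down onto the crank, as its handle. By that sleeve turn the crank backward (anticlockwise seen from above) until the screw drops into its thread, then one full turn forward (clockwise) from there, and finish still gripping the sleeve on the pin, holding the screw where it is. The other sleeve must end standing on the worktop, and the mug, salt shaker and tin stay where they are.

Things in the scene. Friction and masses are not known exactly. Their poses are not given: they have to be found in the camera images.
- sleeve_wide_mid (a point): Centre (half-way up, on the axis) of the sleeve that fits: a plain wooden tube standing upright on the worktop, outside diameter 32 mm, height 60 mm, open bore of 18 mm right through. z axis along the tube.
- sleeve_tight_mid (a point): Centre of the other wooden sleeve, same outside (32 mm, 60 mm high) but a bore of only 8 mm, too tight for the 13 mm pin. Stands upright on the worktop. The two may swap places.
- screw_axis (a point): Point on the vertical axis of the press's screw, at the mouth of the threaded boss, 135 mm above the worktop; it does not move. The press is fixed to the worktop: wooden foot 130 x 160 mm, two posts 128 mm apart, a dark steel bridge at 92 to 110 mm height with the boss in its middle (up to 135 mm). A press plate hangs below on the screw. The point's x axis points away from the robot at yaw 0.
- pin_foot (a point): Foot of the crank pin, on its axis, at the top face of the crank arm. The pin is a bare upright steel pin, 13 mm thick and 50 mm high with a tapered tip, that stands 50 mm from the screw axis at the end of the flat crank arm (8 mm thick) and goes round with it. The foot is about 170 mm above the worktop at the start and falls as the screw goes down.
- pin_mid (a point): Point on the pin's axis 30 mm above the pin foot; the middle of a sleeve that is fully down on the crank arm lies here.
- crank (a joint): Turn of the crank and screw, rad; grows forward (clockwise seen from above). At 0 the arm points from the screw axis along the press's -x. It turns easily (under 2 N at the pin) and stays where it is left. The value at which the thread drops is not known beforehand; it lies 0.4 to 2.0 rad backward of the start.
- plate (a joint): Height of screw, crank and press plate together, m, about 0 to -0.002 at the start, growing upward. Pitch 9 mm a turn: turning backward raises it slightly until the thread ends pass each other and it falls suddenly by about 9 mm under its own 0.5 kg; from there one turn forward lowers it by another 9 mm.
- mug: Mug, 82 x 114 x 97 mm, bystander; origin under its middle.
- shaker: Salt shaker, 44 mm wide, 90 mm high, bystander; origin under its middle.
- short_tin: Short food tin, 75 mm wide, 58 mm high, bystander; origin under its middle.
Not all that is in view belongs to the job. What is shaped like the part that bears sleeve_tight_mid but red is not meant.

How it is judged:
By the outcome, as a careful person would: the job done as asked, in the order asked, and still so for the second after the job is handed in, while the arm keeps its last pose, push and grip.
It also fails if it takes over 54 s, if anything falls off the work surface, if the arm or the gripper's body presses on something with over 40 N, if the wrist force passes 120 N, or if a joint passes its speed limit or range.

## Working session

There is one attempt and no reset: what is moved stays moved. The work goes in short steps, Python scripts to look and compute and a tool call to move; the robot and the scene stay as the last step left them, time stands still between calls to the robot, and variables do not carry over. Pictures are saved under pics/ and viewed, at most 10 in all, crops included, and the job is handed in when it is done.

Besides the shell and the picture viewer there is one more tool, called after "Request:" as name([rows], argument=value, ...), one row to a line, values as JSON. jog_arm: Moves the arm, as the interface text tells. Its arguments: {"type":"object","properties":{"rows":{"type":"array","items":{"type":"array","items":{"type":"number"}}},"jaw":{"type":"number"},"force":{"type":"number"}},"required":["rows"]}

```bash
mkdir -p pics; cat > h.py <<'E'
import numpy as np, cv2
from workcell import env
def ray(c,u,v,fish=False):
    K=np.array(c["mtx"]);T=np.array(c["cam_to_world"])
    a=(u-K[0,2])/K[0,0];b=(v-K[1,2])/K[1,1]
    if fish:
        r=np.hypot(a,b);s=np.sin(r)/r if r>1e-9 else 1;d=np.array([a*s,-b*s,-np.cos(r)])
    else: d=np.array([a,-b,-1.])
    d=T[:3,:3]@d
    return T[:3,3],d/np.linalg.norm(d)
def onz(c,u,v,z,fish=False):
    o,d=ray(c,u,v,fish);return o+d*(z-o[2])/d[2]
def proj(c,p):
    K=np.array(c["mtx"]);T=np.array(c["cam_to_world"])
    q=T[:3,:3].T@(np.array(p)-T[:3,3]);return K[0,0]*q[0]/-q[2]+K[0,2],K[1,1]*-q[1]/-q[2]+K[1,2]
def meet(r1,r2):
    (o1,d1),(o2,d2)=r1,r2
    A=np.stack([d1,-d2],1);t=np.linalg.lstsq(A,o2-o1,rcond=None)[0]
    a=o1+t[0]*d1;b=o2+t[1]*d2;return (a+b)/2,np.linalg.norm(a-b)
def save(c,n): cv2.imwrite(f"pics/{n}.png",cv2.cvtColor(c["pixels"],cv2.COLOR_RGB2BGR))
E
python3 - <<'E'
from h import *
import pickle
np.set_printoptions(precision=4,suppress=True)
d={}
for n in("scene","top","wrist"):
    c=env.read_camera(n);d[n]=c;save(c,n+"0");print(n,c["mtx"],c["cam_to_world"])
pickle.dump(d,open("c0.pkl","wb"));print(env.get_state())
E
```

```text
scene [[382.1028   0.     275.8922]
 [  0.     382.1028 204.5348]
 [  0.       0.       1.    ]] [[ 0.7447  0.4809 -0.4628  0.1687]
 [-0.6673  0.5458 -0.5067 -0.5741]
 [ 0.0089  0.6862  0.7274  0.7471]
 [ 0.      0.      0.      1.    ]]
top [[520.6244   0.     282.0935]
 [  0.     520.6244 203.2392]
 [  0.       0.       1.    ]] [[ 0.0208  0.9914 -0.1292  0.3966]
 [-0.9998  0.0208 -0.0014 -0.1361]
 [ 0.0013  0.1292  0.9916  1.4764]
 [ 0.      0.      0.      1.    ]]
wrist [[325.1923   0.     276.9929]
 [  0.     325.1923 203.3746]
 [  0.       0.       1.    ]] [[ 0.2733 -0.9183 -0.2865  0.0836]
 [ 0.9619  0.2601  0.0838  0.5744]
 [-0.0025 -0.2985  0.9544  0.3729]
 [ 0.      0.      0.      1.    ]]
{'clock': 0.15, 'joint_pos': array([1.1544, 0.3138, 0.0453, 1.3036, 0.    , 1.4312]), 'qvel': array([ 0.0011, -0.0023,  0.003 ,  0.0015,  0.0001, -0.0004]), 'tau': array([  0.002 , -48.1065,  29.8816,   0.0139,  -0.0001,   0.    ]), 'tcp_pos': array([0.157 , 0.5528, 0.2306]), 'orientation': array([-0.0002,  0.138 ,  0.9904, -0.0006]), 'wrist_force': array([-0.4269,  0.3158, -0.4098]), 'ft_torque': array([-0.0172, -0.0605,  0.0226]), 'grip_force': 0.0, 'finger_gap': 0.08527111626134691}
```

View pics/scene0.png

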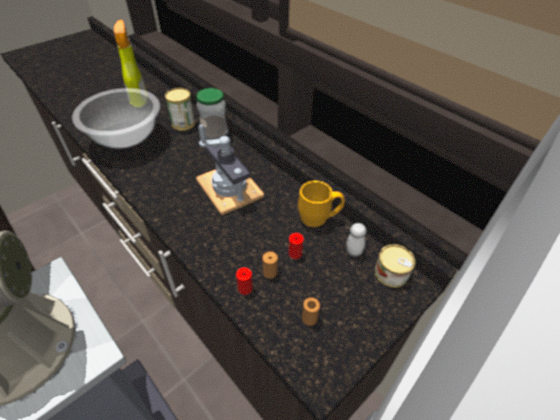

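View pics/top0.png

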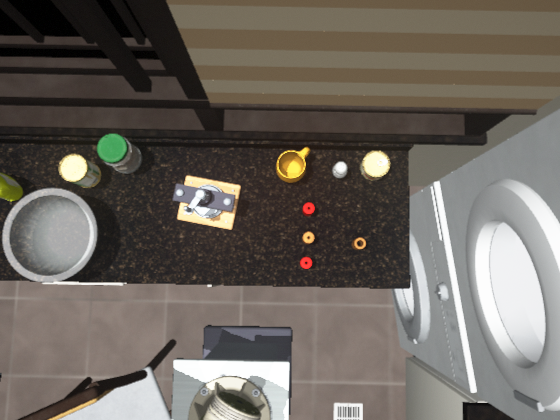

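The scene view shows the orange sleeves at about (270,265) and (311,312), the red decoys at (245,281) and (296,246), and the press at (230,185). In the top view the sleeves are at (308,238) and (360,243), and the press is at (207,202) with its pin near (190,210). Next I zoom in.

```bash
python3 - <<'E'
from h import *
import pickle
d=pickle.load(open("c0.pkl","rb"));np.set_printoptions(precision=4,suppress=True)
t=d["top"];s=d["scene"]
for n,c in(("top",t),("scene",s)):
    hsv=cv2.cvtColor(c["pixels"],cv2.COLOR_RGB2HSV)
    m=cv2.inRange(hsv,(8,120,60),(20,255,255))
    k,l,st,ce=cv2.connectedComponentsWithStats(m)
    for i in range(1,k):
        if st[i,4]>25: print(n,st[i],ce[i],onz(c,*ce[i],.06 if n=="top" else .03))
a=t["pixels"];r=lambda x,y0,y1,x0,x1,f:cv2.resize(x[y0:y1,x0:x1],None,fx=f,fy=f,interpolation=cv2.INTER_CUBIC)
A=r(a,170,235,165,250,4.6);B=r(a,222,262,295,375,4.6);C=r(s["pixels"],130,215,190,270,4);D=r(s["pixels"],245,330,250,330,4)
im=np.zeros((600,800,3),np.uint8)
for q,(y,x) in((A,(0,0)),(B,(0,400)),(C,(300,0)),(D,(300,400))):
    q=q[:600-y,:800-x];h,w=q.shape[:2];im[y:y+h,x:x+w]=q
cv2.imwrite("pics/z0.png",im[:,:,::-1])
E
```

```text
top [298 146  13  13  48] [306.0208 151.2917] [ 0.7282 -0.1976  0.06  ]
top [275 152  31  31 496] [289.0202 165.8972] [ 0.6859 -0.1511  0.06  ]
top [302 231  13  13 131] [308.0382 237.2595] [ 0.4894 -0.2066  0.06  ]
top [351 237  15  13 144] [358.5556 243.1875] [ 0.4761 -0.3441  0.06  ]
top [ 47 390  63  30 172] [ 76.3198 407.25  ] [0.0333 0.3915 0.06  ]
scene [113  20  18  28 314] [120.5287  34.3631] [0.7993 1.1471 0.03  ]
scene [ 297  180   48   48 1191] [317.2989 203.4542] [ 0.708  -0.1426  0.03  ]
scene [245 182  16  17  44] [250.8182 192.4318] [0.6044 0.0024 0.03  ]
scene [222 197  15  16  37] [230.8108 205.7297] [ 0.5352 -0.0012  0.03  ]
scene [262 251  17  28 365] [269.6082 263.8959] [ 0.4918 -0.202   0.03  ]
scene [302 297  19  29 413] [310.3099 310.4504] [ 0.4789 -0.3431  0.03  ]
```

View pics/z0.png

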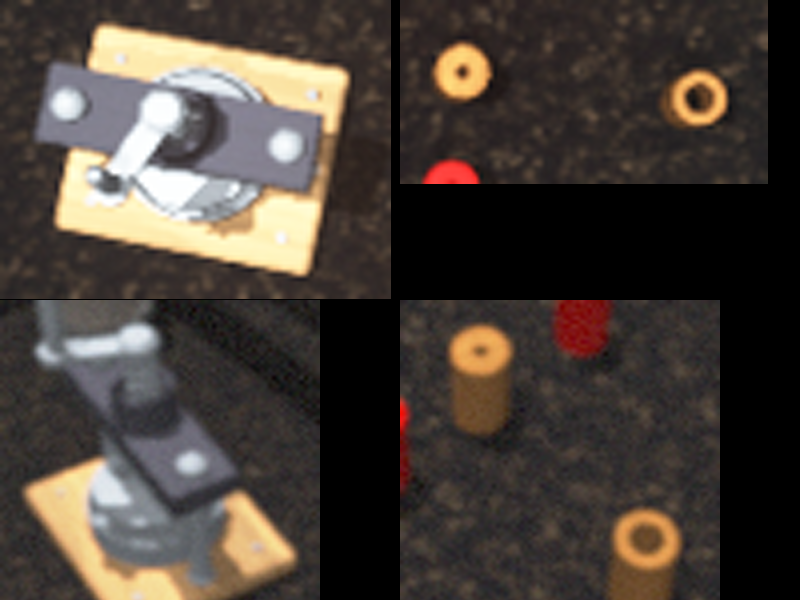

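The zoom shows that the sleeve on the right, top view about (360,243), has the wide bore; the left one at (308,238) has the narrow bore. In the top view the crank hub is at about (200,193) and the pin tip at about (186,208).

```bash
python3 - <<'E'
from h import *
import pickle
d=pickle.load(open("c0.pkl","rb"));np.set_printoptions(precision=4,suppress=True)
t=d["top"];s=d["scene"]
T=lambda u,v:(165+u/4.6-.4,170+v/4.6-.4)
S=lambda u,v:(190+u/4-.4,130+(v-300)/4-.4)
print("wide top",onz(t,360,243,.06),"scene",onz(s,250+646/4-100,245+540/4-75,.06))
print("tight",onz(t,308,237.5,.06),"scene",onz(s,250+480/4-100,245+352/4-75,.06))
b1=onz(t,*T(67,105),.112);b2=onz(t,*T(286,145),.112);print("bolts",b1,b2,(b1+b2)/2,np.linalg.norm(b1-b2))
print("hub",onz(t,*T(163,105),.178),"pin tip",onz(t,*T(100,178),.22))
print(meet(ray(t,*T(163,105)),ray(s,*S(140,338))))
E
```

```text
wide top [ 0.4767 -0.348   0.06  ] scene [ 0.4761 -0.3461  0.06  ]
tight [ 0.4887 -0.2065  0.06  ] scene [ 0.4891 -0.2065  0.06  ]
bolts [0.5976 0.1391 0.112 ] [0.577  0.0122 0.112 ] [0.5873 0.0756 0.112 ] 0.12855360263554996
hub [0.589  0.0732 0.178 ] pin tip [0.5431 0.0981 0.22  ]
(array([0.5889, 0.0748, 0.1717]), np.float64(0.0024040146997387217))
```

Request:
jog_arm([
  [2,-1,1.5,0,0,0],
  [4,-2,1.5,0,0,0],
  [6,-4,1.5,0,0,0],
  [7,-5,1.5,0,0,0],
  [7,-6,1.5,0,0,0],
  [7,-7,1.5,0,0,0],
  [7,-8,1.5,0,0,0],
  [7,-9,1.5,0,0,0],
  [7,-10,1.5,0,0,0],
  [7,-11,1.5,0,0,0],
  [7,-12,1.5,0,0,0],
], jaw=-1)

```text
clock: 1.07
tcp_pos: [0.4106, 0.2079, 0.2879]
orientation: [0.0, 0.138, 0.99, -0.0]
wrist_force: [0.7, -0.2, -0.5]
finger_gap: 0.085
grip_force: 0.0
```

Request:
jog_arm([
  [0.2,-1,0,0,0,0],
  [0.3,-2,0,0,0,0],
  [0.5,-3,0,0,0,0],
  [0.6,-4,0,0,0,0],
  [0.7,-5,0,0,0,0],
  [0.8,-6,0,0,0,0],
  [1,-7,0,0,0,0],
  [1.2,-8,0,0,0,0],
  [1.4,-9,0,0,0,0],
  [1.5,-10,0,0,0,0],
  [1.5,-11,0,0,0,0],
  [1.6,-12,0,0,0,0],
])

```text
clock: 2.07
tcp_pos: [0.4735, -0.2721, 0.2879]
orientation: [-0.0, 0.138, 0.99, 0.0]
wrist_force: [0.8, 0.2, -0.5]
finger_gap: 0.0856
grip_force: 0.0
```

Request:
jog_arm([
  [0.1,-1,0,0,0,0],
  [0.1,-1.8,-0.5,0,0,0],
  [0.1,-1.8,-1.5,0,0,0],
  [0.1,-1.8,-2.5,0,0,0],
  [0.1,-1.8,-3.2,0,0,0],
  [0.1,-1.8,-3.5,0,0,0],
  [0.1,-1.8,-3.5,0,0,0],
  [0.1,-1.8,-3.5,0,0,0],
])

```text
clock: 2.73
tcp_pos: [0.4778, -0.3418, 0.1474]
orientation: [-0.001, 0.138, 0.99, 0.001]
wrist_force: [0.6, -1.3, 0.4]
finger_gap: 0.0855
grip_force: 0.0
```

```bash
python3 - <<'E'
from h import *
c=env.read_camera("wrist");save(c,"w1");s=env.get_state();print(s["tcp_pos"],s["orientation"])
print(c["cam_to_world"])
hsv=cv2.cvtColor(c["pixels"],cv2.COLOR_RGB2HSV)
m=cv2.inRange(hsv,(8,120,60),(20,255,255))
k,l,st,ce=cv2.connectedComponentsWithStats(m)
for i in range(1,k):
    if st[i,4]>100: print(st[i],ce[i],onz(c,*ce[i],.06,True))
E
```

```text
[ 0.47854625 -0.34246493  0.14882671] [ 2.56504409e-04  1.37933953e-01  9.90441388e-01 -1.26272940e-04]
[[ 2.73342289e-01 -9.18531922e-01 -2.85627556e-01  4.04552664e-01]
 [ 9.61916790e-01  2.61102064e-01  8.08813999e-02 -3.20543926e-01]
 [ 2.85796518e-04 -2.96858248e-01  9.54921514e-01  2.89919106e-01]
 [ 0.00000000e+00  0.00000000e+00  0.00000000e+00  1.00000000e+00]]
[ 403  148   49   49 1045] [421.66985646 166.384689  ] [ 0.47508902 -0.22499234  0.06      ]
[ 252  173   42   56 1563] [272.58285349 201.96865003] [ 0.47138513 -0.34285712  0.06      ]
[ 447  285   88   49 1604] [487.42082294 305.26122195] [ 0.63715281 -0.16281591  0.06      ]
[503 327  31  36 620] [520.24032258 340.88709677] [ 0.72252218 -0.10347835  0.06      ]
```

View pics/w1.png

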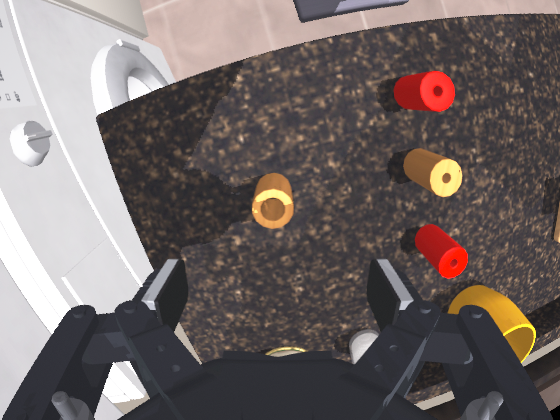

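The wrist view shows the wide sleeve with its bore facing the camera and its top ring centred near (273,208). The tight sleeve is at (446,178), and the fingertips are at (170,295) and (385,290).

```bash
python3 - <<'E'
from h import *
c=env.read_camera("wrist")
for v in(206,208,210): print(onz(c,272.5,v,.06,True))
print(env.get_state()["tcp_pos"])
E
```

```text
[ 0.47580313 -0.34476727  0.06      ]
[ 0.47731418 -0.34520336  0.06      ]
[ 0.47883134 -0.34564131  0.06      ]
[ 0.47902797 -0.34284801  0.14963881]
```

Request:
jog_arm([
  [-0.05,-0.08,-0.7,0,0,0],
  [-0.05,-0.08,-1.4,0,0,0],
  [-0.05,-0.08,-2,0,0,0],
  [-0.05,-0.08,-2.6,0,0,0],
  [-0.05,-0.08,-3,0,0,0],
  [-0.05,-0.08,-3.1,0,0,0],
  [-0.05,-0.08,-3.1,0,0,0],
  [-0.05,-0.08,-3.1,0,0,0],
])

```text
clock: 3.5
tcp_pos: [0.4774, -0.3463, 0.0259]
orientation: [0.001, 0.138, 0.99, -0.001]
wrist_force: [0.0, -0.6, 0.5]
finger_gap: 0.0853
grip_force: 0.0
```

Request:
jog_arm([
  [0,0,0,0,0,0],
  [0,0,0,0,0,0],
  [0,0,0,0,0,0],
  [0,0,0,0,0,0],
  [0,0,0,0,0,0],
  [0,0,0,0,0,0],
  [0,0,0,0,0,0],
  [0,0,0,0,0,0],
], jaw=1, force=50)

```text
clock: 4.17
tcp_pos: [0.4766, -0.3458, 0.0249]
orientation: [0.0, 0.138, 0.99, -0.0]
wrist_force: [-0.6, 0.4, 5.0]
finger_gap: 0.0305
grip_force: 49.5
```

Request:
jog_arm([
  [0,0,0.8,0,0,0],
  [0,0,1.8,0,0,0],
  [0,0,2.8,0,0,0],
  [0,0,3.8,0,0,0],
  [0,0.4,4.6,0,0,0],
  [0,0.9,5.4,0,0,0],
  [0,1.6,6.2,0,0,0],
  [0.1,2.4,6.7,0,0,0],
  [0.1,3.4,6.7,0,0,0],
  [0.2,4.4,6.7,0,0,0],
  [0.2,5.4,6.7,0,0,0],
  [0.3,6.3,6.7,0,0,0],
])

```text
clock: 5.17
tcp_pos: [0.4874, -0.0913, 0.2922]
orientation: [-0.0, 0.138, 0.99, 0.0]
wrist_force: [0.8, -0.5, -0.7]
finger_gap: 0.0303
grip_force: 49.6
```

Request:
jog_arm([
  [0.1,0.9,0,0,0,0],
  [0.2,1.7,0,0,0,0],
  [0.3,2.4,0,0,0,0],
  [0.3,2.7,0,0,0,0],
  [0.3,2.7,0,0,0,0],
  [0.3,2.7,0,0,0,0],
  [0.3,2.7,0,0,0,0],
])

```text
clock: 5.75
tcp_pos: [0.5001, 0.0138, 0.2919]
orientation: [-0.0, 0.138, 0.99, -0.0]
wrist_force: [-0.6, -0.1, 0.7]
finger_gap: 0.0302
grip_force: 49.6
```

```bash
python3 - <<'E'
from h import *
import pickle
d={n:env.read_camera(n) for n in("wrist","scene","top")}
pickle.dump(d,open("c1.pkl","wb"));save(d["wrist"],"w2");s=env.get_state();print(s["clock"],s["tcp_pos"],s["orientation"],s["finger_gap"],s["wrist_force"])
print(d["wrist"]["cam_to_world"])
E
```

```text
5.9 [0.50023734 0.01333877 0.2919681 ] [-1.20043154e-04  1.38964862e-01  9.90297303e-01 -6.86898320e-05] 0.03031402105936501 [ 0.30191465  0.2129738  -0.36538031]
[[ 0.27388584 -0.91804221 -0.28667936  0.42682362]
 [ 0.9617613   0.26102503  0.08295265  0.0353355 ]
 [-0.00132354 -0.29843667  0.95442852  0.43427938]
 [ 0.          0.          0.          1.        ]]
```

View pics/w2.png

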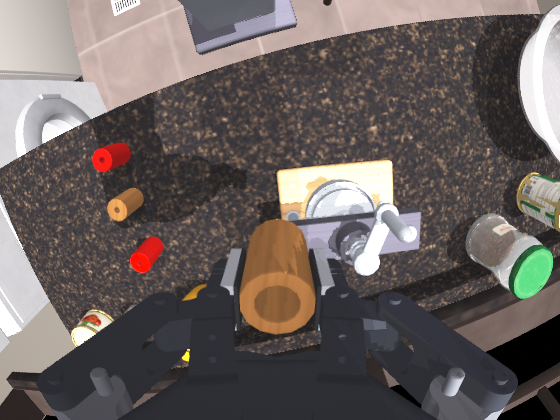

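The wrist view shows the sleeve held in the jaws with its top near (278,300). The pin runs from its foot near (385,212) to its tip near (409,236), and the hub is at (368,262).

```bash
python3 - <<'E'
from h import *
import pickle
np.set_printoptions(precision=4,suppress=True)
d=pickle.load(open("c1.pkl","rb"));c=d["wrist"]
for u,v,z in((408,234,.22),(410,236,.22),(385,210,.17),(388,212,.17),(368,262,.175)): print((u,v),onz(c,u,v,z,True))
# sleeve top ring centre at tcp z-.025+.06
for v in(285,300): print("sl",onz(c,278,v,.292+.035,True))
a=c["pixels"][185:285,335:435];A=cv2.resize(a,None,fx=4,fy=4,interpolation=cv2.INTER_CUBIC)
b=d["scene"]["pixels"][90:190,170:270];B=cv2.resize(b,None,fx=4,fy=4,interpolation=cv2.INTER_CUBIC)
cv2.imwrite("pics/z1.png",np.hstack([A,B])[:,:,::-1])
E
```

```text
(408, 234) [0.5416 0.1053 0.22  ]
(410, 236) [0.5438 0.1067 0.22  ]
(385, 210) [0.5384 0.1031 0.17  ]
(388, 212) [0.5411 0.1056 0.17  ]
(368, 262) [0.5821 0.0779 0.175 ]
sl [0.4907 0.0174 0.327 ]
sl [0.4975 0.0155 0.327 ]
```

View pics/z1.png

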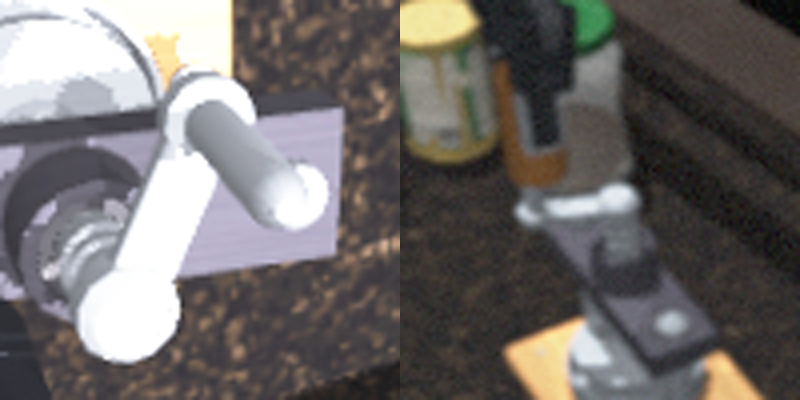

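The crop shows the pin foot at wrist pixel (386.5,214), the tip at (410,234) and the hub cap at (367.5,263). In the scene view the foot is at (202.5,141).

```bash
python3 - <<'E'
from h import *
import pickle
np.set_printoptions(precision=4,suppress=True)
d=pickle.load(open("c1.pkl","rb"));w=d["wrist"];t=d["top"];s=d["scene"]
print("tight in w2",onz(w,119,211,.06,True))
T=lambda u,v:(165+u/4.6-.4,170+v/4.6-.4)
rw=ray(w,386.2,213.5,True);rs=ray(s,202,140.8)
print("foot w+s",meet(rw,rs))
print("hub w+t",meet(ray(w,367.2,262.7,True),ray(t,*T(163,105))),"w+s",meet(ray(w,367.2,262.7,True),ray(s,224.6,139.1)))
print("tip w@.22",onz(w,409.7,233.4,.22,True),"foot@.17",onz(w,386.2,213.5,.17,True), "tip w+t",meet(ray(w,409.7,233.4,True),ray(t,*T(100,178))))
E
```

```text
tight in w2 [ 0.4923 -0.2011  0.06  ]
foot w+s (array([0.5399, 0.1024, 0.175 ]), np.float64(0.00017071968768871793))
hub w+t (array([0.5918, 0.0779, 0.1593]), np.float64(0.0033947792504179044)) w+s (array([0.5881, 0.078 , 0.1687]), np.float64(0.0031109369987764534))
tip w@.22 [0.5415 0.1068 0.22  ] foot@.17 [0.542  0.1037 0.17  ] tip w+t (array([0.5415, 0.1018, 0.2221]), np.float64(0.008654222793768596))
```

Request:
jog_arm([
  [0.4,0.8,0,0,0,0],
  [0.8,1.5,0,0,0,0],
  [1,2,0,0,0,0],
  [1.02,2.15,-0.4,0,0,0],
  [1.02,2.15,-0.8,0,0,0],
  [1.02,2.15,-0.85,0,0,0],
  [1.02,2.15,-0.85,0,0,0],
  [1.02,2.15,-0.85,0,0,0],
])

```text
clock: 6.57
tcp_pos: [0.5411, 0.0997, 0.2586]
orientation: [0.0, 0.139, 0.99, -0.0]
wrist_force: [0.8, -0.2, -0.7]
finger_gap: 0.0303
grip_force: 49.8
```

```bash
python3 - <<'E'
from h import *
import pickle
d={n:env.read_camera(n) for n in("wrist","scene","top")}
pickle.dump(d,open("c2.pkl","wb"));s=env.get_state();print(s["clock"],s["tcp_pos"],s["orientation"],s["wrist_force"])
A=cv2.resize(d["wrist"]["pixels"][110:310,180:380],(400,400),interpolation=cv2.INTER_CUBIC)
B=cv2.resize(d["scene"]["pixels"][80:180,170:270],(400,400),interpolation=cv2.INTER_CUBIC)
cv2.imwrite("pics/z2.png",np.hstack([A,B])[:,:,::-1])
E
```

```text
6.7167 [0.54160109 0.09999221 0.25929693] [9.45242689e-04 1.38468677e-01 9.90366344e-01 1.91274651e-04] [ 0.55917184  0.26279714 -0.02718876]
```

View pics/z2.png

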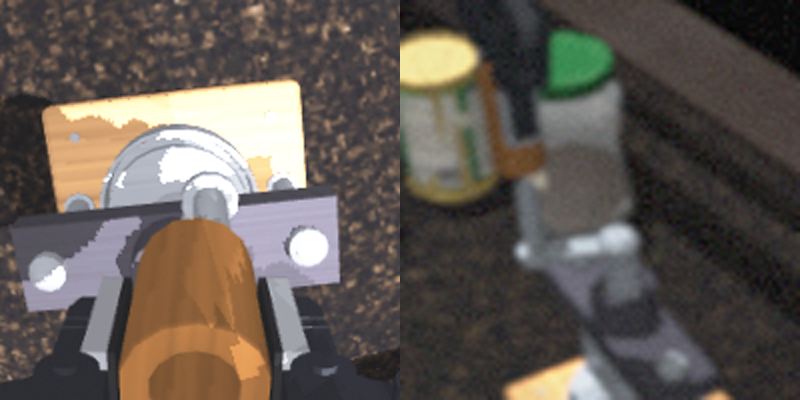

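The wrist crop shows the pin emerging under the sleeve, slightly to the right of the sleeve axis (pin x about 210, sleeve axis about 197, at 2x scale). The scene crop shows the sleeve bottom just above the pin tip, near (523,170) against (530,185). Next I measure the lateral offsets numerically.

```bash
python3 - <<'E'
from h import *
import pickle
np.set_printoptions(precision=4,suppress=True,linewidth=200)
d=pickle.load(open("c2.pkl","rb"))
def sl(c,rows,u0,u1):
    h=cv2.cvtColor(c["pixels"],cv2.COLOR_RGB2HSV)
    for r in rows:
        m=np.where((h[r,u0:u1,1]>110)&(h[r,u0:u1,0]<22)&(h[r,u0:u1,2]>60))[0]+u0
        if len(m):print(r,m.min(),m.max(),(m.min()+m.max())/2)
print("wrist sleeve");sl(d["wrist"],range(218,300,6),235,325)
g=cv2.cvtColor(d["wrist"]["pixels"],cv2.COLOR_RGB2GRAY)
for r in(206,210,214,217): print(r,g[r,268:305])
print("scene sleeve");sl(d["scene"],range(96,128,2),185,215)
g=d["scene"]["pixels"]
for r in range(116,144,3): print(r,g[r,192:212].astype(int).sum(1)//3)
g=pickle.load(open("c0.pkl","rb"))["top"]["pixels"]
for r in range(204,216): print(r,g[r,178:206].astype(int).sum(1)//3)
E
```

```text
wrist sleeve
224 261 294 277.5
230 255 300 277.5
236 252 303 277.5
242 250 305 277.5
248 248 306 277.0
254 247 308 277.5
260 246 308 277.0
266 245 309 277.0
272 243 310 276.5
278 242 312 277.0
284 241 313 277.0
290 240 314 277.0
296 239 315 277.0
206 [163 162 154 158 179 187 187 187 186 178 153 145 154 158 161 165 170 174 176 170 157 153 151 200 254 255 255 255 255 255 246 216 220 196 163 174 163]
210 [119 106 103 154 185 184 183 184 164 138 142 152 156 159 161 163 163 164 162 168 166 154 152 150 143 199 231 240 255 255 253 120  75  75  76  75  76]
214 [ 67  68  98 159 188 188 188 186 161 133 136 148 158 161 163 165 167 166 164 163 160 157 153 152 148 167 216 255 255 255 251 174 182 183 182 182 182]
217 [ 86  86  90 123 162 182 186 183 163 137 136 137 147 159 152 155 166 167 164 164 161 158 155 152 149 143 197 227 220 198 181 181 181 181 182 181 181]
scene sleeve
96 191 192 191.5
98 185 192 188.5
100 189 193 191.0
102 191 192 191.5
104 191 192 191.5
106 192 193 192.5
108 192 193 192.5
110 192 193 192.5
112 192 194 193.0
114 193 194 193.5
116 193 204 198.5
118 194 205 199.5
120 194 20
[... 1617 characters left out ...]
6 227 233 231 231 227 206 171 128  98  92  88  85 135 164 173 183 157 237 253 253 253 254 254 254 254 254 254]
211 [180 232 234 233 233 233 237 234 195 128  96  95 106 149 160 197 237 195 166 241 253 253 253 253 253 253 253 253]
212 [182 229 234 234 234 237 248 253 251 228 197 199 210 208 176 205 247 249 195 197 248 253 253 253 253 253 253 253]
213 [191 225 228 230 231 242 249 251 251 253 253 253 251 243 214 224 233 246 246 196 191 244 252 253 252 253 253 241]
214 [207 226 224 224 225 234 244 239 226 240 251 246 219 208 227 233 233 227 240 247 211 217 237 232 239 248 241 178]
215 [220 227 227 227 227 226 225 224 223 223 220 221 229 230 232 232 233 233 233 241 249 239 200 223 240 230 195 187]
```

Request:
jog_arm([
  [0.08,0.11,0,0,0,0],
  [0.08,0.11,0,0,0,0],
  [0.08,0.11,0,0,0,0],
  [0.08,0.11,-0.1,0,0,0],
  [0.08,0.11,-0.1,0,0,0],
])

```text
clock: 7.13
tcp_pos: [0.544, 0.105, 0.2534]
orientation: [-0.0, 0.138, 0.99, -0.0]
wrist_force: [0.5, 0.3, -0.7]
finger_gap: 0.0302
grip_force: 49.8
```

```bash
python3 - <<'E'
from h import *
import pickle
d={n:env.read_camera(n) for n in("wrist","scene","top")}
pickle.dump(d,open("c3.pkl","wb"));s=env.get_state();print(s["clock"],s["tcp_pos"],s["wrist_force"])
g=cv2.cvtColor(d["wrist"]["pixels"],cv2.COLOR_RGB2GRAY)
for r in(206,210,214,217): print(r,g[r,262:305])
g=d["scene"]["pixels"]
for r in range(113,140,2): print(r,[tuple(p) for p in g[r,190:212,:2].tolist()])
A=cv2.resize(d["wrist"]["pixels"][160:280,220:340],(480,480),interpolation=cv2.INTER_CUBIC)
B=cv2.resize(d["scene"]["pixels"][95:155,180:220],(320,480),interpolation=cv2.INTER_CUBIC)
cv2.imwrite("pics/z3.png",np.hstack([A,B])[:,:,::-1])
E
```

```text
7.2833 [0.54405861 0.10501169 0.25387816] [ 0.17900421  0.90896865 -0.01128721]
206 [165 156 172 188 188 188 187 187 173 148 139 142 143 147 151 165 177 169
 157 154 162 207 230 231 230 254 255 254 205 202 229 227 225 224 223 210
 214 223 182 121 189 190 138]
210 [168 174 184 184 185 185 165 138 136 139 141 141 143 146 147 146 154 175
 171 154 153 151 145 182 224 233 233 233 229 173  77  77  76  77  75  76
  77  76  77  78  78  78  77]
214 [114 168 190 190 190 186 159 132 137 140 142 143 145 145 156 165 163 162
 159 156 154 151 146 167 216 231 231 231 220 192 185 185 185 185 185 185
 185 184 183 183 182 182 183]
217 [ 93 112 158 186 188 179 151 135 139 141 143 146 146 146 145 145 142 140
 148 157 154 151 148 149 202 228 227 212 189 184 185 184 184 184 185 185
 183 183 182 182 183 182 182]
113 [(109, 108), (105, 92), (93, 78), (100, 71), (98, 77), (95, 83), (94, 94), (83, 84), (67, 67), (40, 36), (37, 37), (43, 44), (29, 31), (45, 45), (70, 71), (89, 94), (109, 107), (111, 108), (114, 115), (116, 119), (113, 113), (117, 115)]
115 [(111, 107), (109, 100), (103, 84), (98, 71), (101, 73)
[... 2321 characters left out ...]
94)]
135 [(53, 49), (52, 46), (58, 53), (58, 52), (55, 49), (52, 48), (43, 38), (52, 51), (51, 46), (62, 62), (88, 90), (99, 104), (101, 107), (97, 103), (97, 100), (94, 96), (96, 97), (101, 97), (104, 100), (99, 92), (102, 98), (102, 95)]
137 [(53, 46), (53, 44), (55, 51), (52, 53), (54, 52), (46, 41), (47, 42), (44, 43), (49, 45), (60, 59), (80, 81), (95, 98), (106, 111), (100, 109), (93, 97), (86, 87), (91, 92), (84, 84), (88, 88), (99, 94), (99, 96), (95, 92)]
139 [(52, 49), (50, 51), (50, 46), (50, 44), (50, 46), (47, 44), (51, 49), (47, 45), (45, 44), (56, 54), (77, 82), (98, 102), (106, 109), (105, 105), (96, 102), (86, 92), (83, 79), (76, 80), (77, 81), (88, 90), (90, 94), (94, 100)]
```

View pics/z3.png

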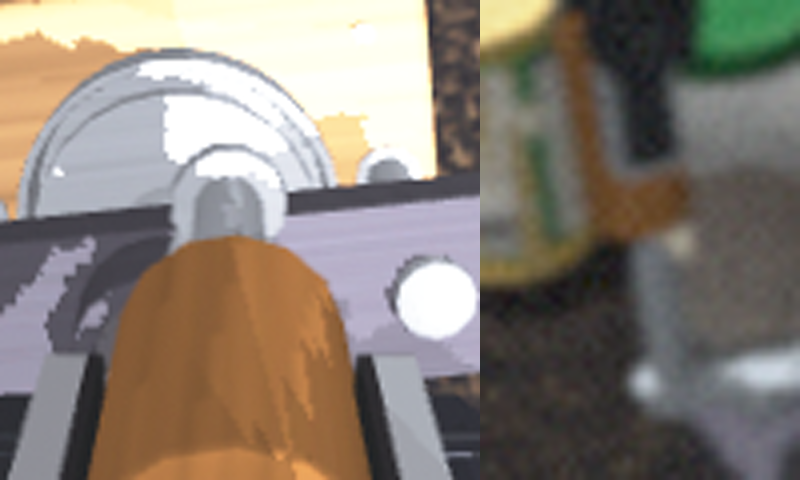

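The crops show the pin laterally centred under the sleeve in the wrist view (pin column 276.8, sleeve axis 277). In the scene view the pin is about 1 px right of the sleeve axis, so I shift about 3 mm along +x and descend.

Request:
jog_arm([
  [0.07,-0.02,0,0,0,0],
  [0.07,-0.02,0,0,0,0],
  [0.07,-0.02,-0.05,0,0,0],
  [0.07,-0.02,-0.1,0,0,0],
  [0.07,-0.02,-0.15,0,0,0],
  [0.07,-0.02,-0.2,0,0,0],
  [0.07,-0.02,-0.25,0,0,0],
  [0.07,-0.02,-0.3,0,0,0],
  [0.07,-0.02,-0.35,0,0,0],
  [0.07,-0.02,-0.4,0,0,0],
  [0.07,-0.02,-0.45,0,0,0],
  [0.07,-0.02,-0.5,0,0,0],
])

```text
clock: 8.28
tcp_pos: [0.5471, 0.1042, 0.2339]
orientation: [0.0, 0.138, 0.99, 0.0]
wrist_force: [-0.4, 0.3, -1.1]
finger_gap: 0.0304
grip_force: 49.8
```

Request:
jog_arm([
  [0,0,-0.08,0,0,0],
  [0,0,-0.16,0,0,0],
  [0,0,-0.24,0,0,0],
  [0,0,-0.32,0,0,0],
  [0,0,-0.4,0,0,0],
  [0,0,-0.45,0,0,0],
  [0,0,-0.5,0,0,0],
  [0,0,-0.5,0,0,0],
])

```text
clock: 8.95
tcp_pos: [0.5468, 0.1042, 0.2136]
orientation: [-0.0, 0.138, 0.99, -0.0]
wrist_force: [0.7, -0.3, -0.4]
finger_gap: 0.0301
grip_force: 49.8
```

```bash
python3 - <<'E'
from h import *
import pickle
d={n:env.read_camera(n) for n in("wrist","scene","top")}
pickle.dump(d,open("c4.pkl","wb"));s=env.get_state();print(s["clock"],s["tcp_pos"],s["wrist_force"])
A=cv2.resize(d["wrist"]["pixels"][160:360,200:360],(480,600),interpolation=cv2.INTER_CUBIC)
B=cv2.resize(d["scene"]["pixels"][95:170,180:220],(320,600),interpolation=cv2.INTER_CUBIC)
cv2.imwrite("pics/z4.png",np.hstack([A,B])[:,:,::-1])
E
```

```text
9.1 [0.54712987 0.1041767  0.2142223 ] [ 0.44407226  0.27703639 -0.39482236]
```

View pics/z4.png

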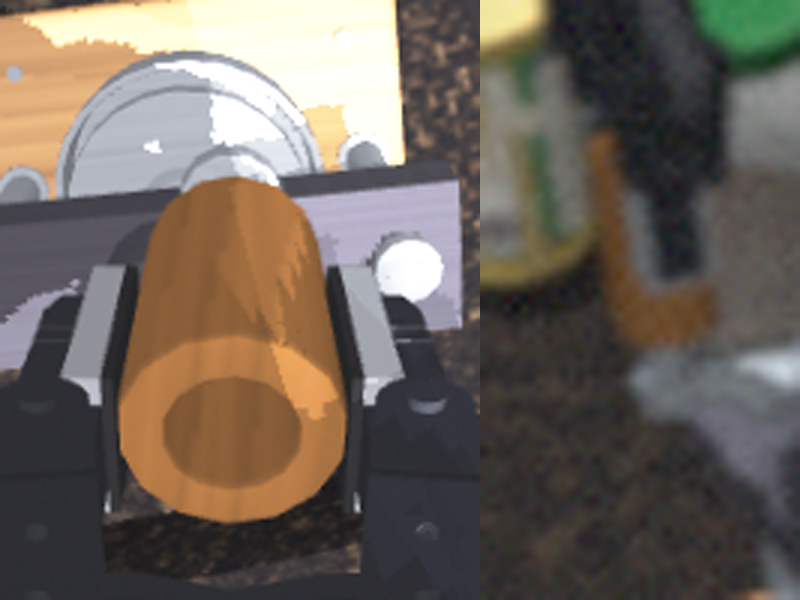

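The sleeve is on the pin: the pin is no longer visible, the arm end ring shows just below the sleeve, and a gap of about 15 mm remains. I continue down to contact.

Request:
jog_arm([
  [0,0,-0.08,0,0,0],
  [0,0,-0.16,0,0,0],
  [0,0,-0.22,0,0,0],
  [0,0,-0.27,0,0,0],
  [0,0,-0.32,0,0,0],
  [0,0,-0.34,0,0,0],
  [0,0,-0.36,0,0,0],
  [0,0,-0.36,0,0,0],
])

```text
clock: 9.77
tcp_pos: [0.547, 0.1042, 0.1996]
orientation: [-0.0, 0.138, 0.99, 0.0]
wrist_force: [0.5, -0.7, 0.2]
finger_gap: 0.0307
grip_force: 49.8
```

Request:
jog_arm([
  [0,0,-0.02,0,0,0],
  [0,0,-0.04,0,0,0],
  [0,0,-0.06,0,0,0],
  [0,0,-0.06,0,0,0],
])

```text
clock: 10.1
tcp_pos: [0.547, 0.1042, 0.1972]
orientation: [-0.0, 0.138, 0.99, 0.0]
wrist_force: [0.1, -0.5, -0.5]
finger_gap: 0.0304
grip_force: 49.8
```

Request:
jog_arm([
  [0,0,-0.02,0,0,0],
  [0,0,-0.04,0,0,0],
  [0,0,-0.05,0,0,0],
  [0,0,-0.05,0,0,0],
])

```text
clock: 10.43
tcp_pos: [0.547, 0.1042, 0.1952]
orientation: [-0.0, 0.138, 0.99, 0.0]
wrist_force: [0.1, -0.1, -0.7]
finger_gap: 0.0307
grip_force: 49.8
```

Request:
jog_arm([
  [0,0,-0.02,0,0,0],
  [0,0,-0.04,0,0,0],
  [0,0,-0.05,0,0,0],
  [0,0,-0.05,0,0,0],
])

```text
clock: 10.77
tcp_pos: [0.547, 0.1042, 0.1932]
orientation: [-0.0, 0.138, 0.99, 0.0]
wrist_force: [0.0, 0.1, -0.8]
finger_gap: 0.0304
grip_force: 49.8
```

Request:
jog_arm([
  [0,0,-0.02,0,0,0],
  [0,0,-0.04,0,0,0],
  [0,0,-0.06,0,0,0],
  [0,0,-0.06,0,0,0],
])

```text
clock: 11.1
tcp_pos: [0.5472, 0.1043, 0.1924]
orientation: [0.001, 0.138, 0.99, 0.0]
wrist_force: [-3.2, -0.2, 8.6]
finger_gap: 0.0301
grip_force: 50.4
```

Contact with the crank arm came at TCP z of about 0.1925. I now compute circular waypoints about the axis and take a baseline picture of the hub.

```bash
cat > arc.py <<'E'
import numpy as np
C=np.array([.588,.0748]);R=.050
def rows(p0,p1,n,zs=0):  # offsets in 40mm units from phi p0 (deg) to p1, n rows
    P=lambda a:C+R*np.array([np.cos(a),np.sin(a)])
    a=np.radians(np.linspace(p0,p1,n+1))
    return [[*np.round((P(x)-P(a[0]))/.04,2),round(float(zs*(x-a[0])),3)] for x in a[1:]]
E
python3 - <<'E'
from h import *
from arc import *
import pickle
c=env.read_camera("scene");pickle.dump(c,open("s0.pkl","wb"));s=env.get_state();print(s["clock"],s["tcp_pos"],s["wrist_force"])
p=144.4
print(rows(p,p+20,8))
for k in range(12):
    a=p+20+8*k;print(a,a+8,[[float(y) for y in x[:2]] for x in rows(a,a+8,3)])
E
```

```text
11.15 [0.54724622 0.1043261  0.19243226] [-1.92643944  0.63155036  8.43023148]
[[np.float64(-0.03), np.float64(-0.05), 0.0], [np.float64(-0.06), np.float64(-0.09), 0.0], [np.float64(-0.09), np.float64(-0.14), 0.0], [np.float64(-0.11), np.float64(-0.19), 0.0], [np.float64(-0.13), np.float64(-0.24), 0.0], [np.float64(-0.15), np.float64(-0.29), 0.0], [np.float64(-0.17), np.float64(-0.34), 0.0], [np.float64(-0.19), np.float64(-0.39), 0.0]]
164.4 172.4 [[-0.01, -0.06], [-0.03, -0.11], [-0.04, -0.17]]
172.4 180.4 [[-0.01, -0.06], [-0.01, -0.12], [-0.01, -0.17]]
180.4 188.4 [[0.0, -0.06], [0.01, -0.12], [0.01, -0.17]]
188.4 196.4 [[0.01, -0.06], [0.02, -0.11], [0.04, -0.17]]
196.4 204.4 [[0.02, -0.06], [0.04, -0.11], [0.06, -0.16]]
204.4 212.4 [[0.03, -0.05], [0.05, -0.1], [0.08, -0.15]]
212.4 220.4 [[0.03, -0.05], [0.07, -0.1], [0.1, -0.14]]
220.4 228.4 [[0.04, -0.04], [0.08, -0.08], [0.12, -0.12]]
228.4 236.4 [[0.04, -0.04], [0.09, -0.07], [0.14, -0.11]]
236.4 244.4 [[0.05, -0.03], [0.1, -0.06], [0.15, -0.09]]
244.4 252.4 [[0.05, -0.02], [0.11, -0.05], [0.16, -0.06]]
252.4 260.4 [[0.06, -0.02], [0.11, -0.03], [0.17, -0.04]]
```

Request:
jog_arm([
  [0,0,0.02,0,0,0],
  [-0.03,-0.05,0.03,0,0,0],
  [-0.06,-0.09,0.03,0,0,0],
  [-0.09,-0.14,0.03,0,0,0],
  [-0.11,-0.19,0.03,0,0,0],
  [-0.13,-0.24,0.035,0,0,0],
  [-0.15,-0.29,0.035,0,0,0],
  [-0.17,-0.34,0.04,0,0,0],
  [-0.19,-0.39,0.04,0,0,0],
  [-0.19,-0.39,0.04,0,0,0],
])

```text
clock: 11.98
tcp_pos: [0.5392, 0.0883, 0.1928]
orientation: [0.0, 0.138, 0.99, 0.0]
wrist_force: [-0.1, 2.8, 6.6]
finger_gap: 0.0305
grip_force: 50.6
```

```bash
cat > drop.py <<'E'
from h import *
import pickle
b=pickle.load(open("s0.pkl","rb"));c=env.read_camera("scene");s=env.get_state()
def loc(box):
    u0,u1,v0,v1=box;t=b["pixels"][v0:v1,u0:u1]
    w=c["pixels"][v0-8:v1+8,u0-8:u1+8];m=cv2.matchTemplate(w,t,cv2.TM_CCOEFF_NORMED)
    _,q,_,(x,y)=cv2.minMaxLoc(m);return x-8,y-8,round(q,2)
print(s["clock"],s["tcp_pos"].round(4),s["wrist_force"].round(1),"hub",loc((220,231,134,147)),"plate",loc((212,245,176,196)))
A=cv2.resize(np.hstack([b["pixels"][110:210,180:260],c["pixels"][110:210,180:260]]),(800,500),interpolation=cv2.INTER_CUBIC)
cv2.imwrite("pics/drop.png",A[:,:,::-1])
E
python3 drop.py
```

```text
12.0333 [0.5393 0.0883 0.1928] [-0.9  2.   5.7] hub (0, 0, 0.96) plate (0, 1, 0.85)
```

Request:
jog_arm([
  [-0.01,-0.06,0.01,0,0,0],
  [-0.03,-0.11,0.01,0,0,0],
  [-0.04,-0.17,0.015,0,0,0],
  [-0.04,-0.17,0.015,0,0,0],
])

```text
clock: 12.37
tcp_pos: [0.5377, 0.0811, 0.1931]
orientation: [-0.0, 0.138, 0.99, -0.0]
wrist_force: [-0.2, 1.6, 4.0]
finger_gap: 0.0305
grip_force: 50.4
```

```bash
python3 drop.py
```

```text
12.4167 [0.5377 0.0812 0.1931] [-0.6  1.   3.8] hub (0, 0, 0.95) plate (0, 0, 0.82)
```

Request:
jog_arm([
  [-0.01,-0.06,0.005,0,0,0],
  [-0.01,-0.12,0.01,0,0,0],
  [-0.01,-0.17,0.01,0,0,0],
  [-0.01,-0.17,0.01,0,0,0],
])

```text
clock: 12.75
tcp_pos: [0.5373, 0.0744, 0.1933]
orientation: [-0.0, 0.138, 0.99, -0.0]
wrist_force: [0.3, 1.7, 1.9]
finger_gap: 0.0303
grip_force: 50.2
```

```bash
python3 drop.py
```

```text
12.8 [0.5373 0.0745 0.1933] [-0.7  1.1  3.3] hub (0, 0, 0.93) plate (0, 0, 0.8)
```

Request:
jog_arm([
  [0,-0.06,0.005,0,0,0],
  [0.01,-0.12,0.005,0,0,0],
  [0.01,-0.17,0.005,0,0,0],
  [0.01,-0.17,0.005,0,0,0],
])

```text
clock: 13.13
tcp_pos: [0.5377, 0.0677, 0.1936]
orientation: [-0.0, 0.138, 0.99, -0.0]
wrist_force: [-0.5, 0.9, 1.5]
finger_gap: 0.0304
grip_force: 50.1
```

```bash
python3 drop.py
```

```text
13.1833 [0.5377 0.0678 0.1936] [-1.5  1.8  1.9] hub (0, 0, 0.9) plate (-1, 0, 0.78)
```

Request:
jog_arm([
  [0.01,-0.06,0.005,0,0,0],
  [0.02,-0.11,0.005,0,0,0],
  [0.04,-0.17,0.005,0,0,0],
  [0.04,-0.17,0.005,0,0,0],
])

```text
clock: 13.52
tcp_pos: [0.5394, 0.0609, 0.1938]
orientation: [-0.0, 0.138, 0.99, -0.0]
wrist_force: [-1.8, -0.1, 1.7]
finger_gap: 0.0302
grip_force: 50.1
```

```bash
python3 drop.py
```

```text
13.5667 [0.5394 0.0609 0.1939] [-1.9  0.2  0.8] hub (0, 0, 0.87) plate (-1, 0, 0.77)
```

Request:
jog_arm([
  [0.02,-0.06,0,0,0,0],
  [0.04,-0.11,0,0,0,0],
  [0.06,-0.16,0.002,0,0,0],
  [0.06,-0.16,0.002,0,0,0],
])

```text
clock: 13.9
tcp_pos: [0.542, 0.0545, 0.194]
orientation: [0.0, 0.138, 0.99, -0.0]
wrist_force: [-2.4, 0.1, 1.6]
finger_gap: 0.0306
grip_force: 50.1
```

```bash
python3 drop.py
```

```text
13.95 [0.542  0.0545 0.194 ] [-2.4 -0.3  0.9] hub (0, 0, 0.89) plate (0, 0, 0.76)
```

Request:
jog_arm([
  [0.03,-0.05,0,0,0,0],
  [0.05,-0.1,0.002,0,0,0],
  [0.08,-0.15,0.004,0,0,0],
  [0.08,-0.15,0.004,0,0,0],
])

```text
clock: 14.28
tcp_pos: [0.5454, 0.0485, 0.1941]
orientation: [0.0, 0.138, 0.99, -0.0]
wrist_force: [-1.8, 0.2, 1.2]
finger_gap: 0.0303
grip_force: 50.2
```

```bash
python3 drop.py
```

```text
14.3333 [0.5454 0.0486 0.1942] [-0.9  0.7  0.5] hub (1, 0, 0.85) plate (-1, 0, 0.76)
```

Request:
jog_arm([
  [0.03,-0.05,0,0,0,0],
  [0.07,-0.1,0,0,0,0],
  [0.1,-0.14,0.002,0,0,0],
  [0.1,-0.14,0.002,0,0,0],
])

```text
clock: 14.67
tcp_pos: [0.5497, 0.0428, 0.1941]
orientation: [0.0, 0.138, 0.99, -0.0]
wrist_force: [0.2, 0.5, 0.2]
finger_gap: 0.0303
grip_force: 49.8
```

```bash
python3 drop.py
```

```text
14.7167 [0.5495 0.043  0.1941] [-0.1 -0.2 -0.8] hub (3, 1, 0.71) plate (-1, 0, 0.75)
```

Request:
jog_arm([
  [0.04,-0.04,0,0,0,0],
  [0.08,-0.08,0,0,0,0],
  [0.12,-0.12,0.002,0,0,0],
  [0.12,-0.12,0.002,0,0,0],
])

```text
clock: 15.05
tcp_pos: [0.554, 0.0384, 0.1942]
orientation: [-0.0, 0.138, 0.99, 0.0]
wrist_force: [-0.8, 0.2, -0.0]
finger_gap: 0.0304
grip_force: 49.8
```

```bash
python3 drop.py
```

```text
15.1 [0.554  0.0384 0.1942] [-0.5  0.7  0.1] hub (-5, 2, 0.5) plate (-1, 0, 0.72)
```

Request:
jog_arm([
  [0,0,-0.03,0,0,0],
  [0,0,-0.06,0,0,0],
  [0,0,-0.08,0,0,0],
])

```text
clock: 15.35
tcp_pos: [0.5539, 0.0386, 0.191]
orientation: [0.0, 0.138, 0.99, 0.0]
wrist_force: [-0.9, 0.2, -0.9]
finger_gap: 0.0302
grip_force: 49.8
```

View pics/drop.png

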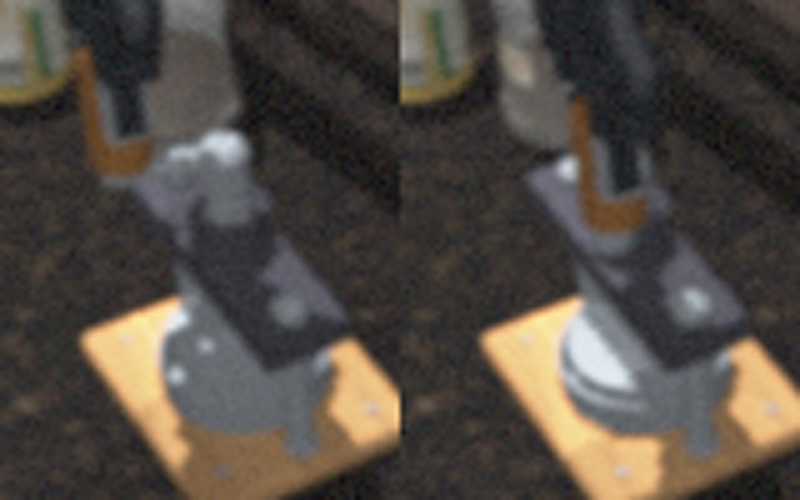

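The drop picture (right half) shows the sleeve bottom with a gap above the crank ring. The contact force has also vanished and lowering met nothing, so the screw has dropped, at a sleeve angle of about 216°. I lower the sleeve after it.

Request:
jog_arm([
  [0,0,-0.04,0,0,0],
  [0,0,-0.08,0,0,0],
  [0,0,-0.11,0,0,0],
  [0,0,-0.13,0,0,0],
  [0,0,-0.13,0,0,0],
])

```text
clock: 15.77
tcp_pos: [0.5538, 0.0386, 0.1857]
orientation: [-0.0, 0.138, 0.99, 0.0]
wrist_force: [0.2, 0.4, -0.6]
finger_gap: 0.0306
grip_force: 49.9
```

```bash
python3 - <<'E'
from arc import *
a=228.4
for k in range(7):
    e=a-54;n=12;print(a,e,[[float(y) for y in x[:2]] for x in rows(a,e,n)]);a=e
E
```

```text
228.4 174.4 [[-0.07, 0.07], [-0.14, 0.14], [-0.2, 0.22], [-0.25, 0.3], [-0.29, 0.39], [-0.33, 0.48], [-0.37, 0.57], [-0.39, 0.67], [-0.41, 0.76], [-0.42, 0.86], [-0.42, 0.96], [-0.41, 1.06]]
174.4 120.4 [[0.01, 0.1], [0.03, 0.19], [0.06, 0.29], [0.1, 0.38], [0.14, 0.47], [0.19, 0.55], [0.25, 0.63], [0.31, 0.71], [0.38, 0.78], [0.45, 0.84], [0.53, 0.9], [0.61, 0.96]]
120.4 66.4 [[0.09, 0.05], [0.18, 0.09], [0.27, 0.12], [0.36, 0.14], [0.46, 0.16], [0.56, 0.17], [0.66, 0.17], [0.75, 0.17], [0.85, 0.15], [0.95, 0.13], [1.04, 0.1], [1.13, 0.07]]
66.4 12.400000000000006 [[0.09, -0.04], [0.17, -0.09], [0.25, -0.15], [0.33, -0.21], [0.4, -0.28], [0.47, -0.35], [0.52, -0.43], [0.58, -0.51], [0.62, -0.6], [0.66, -0.69], [0.7, -0.78], [0.72, -0.88]]
12.400000000000006 -41.599999999999994 [[0.02, -0.1], [0.03, -0.19], [0.03, -0.29], [0.02, -0.39], [0.01, -0.49], [-0.01, -0.58], [-0.04, -0.68], [-0.08, -0.77], [-0.12, -0.86], [-0.17, -0.94], [-0.22, -1.02], [-0.29, -1.1]]
-41.599999999999994 -95.6 [[-0.07, -0.07], [-0.14, -0.14], [-0.22, -0.2], [-0.3, -0.25], [-0.39, -0.29], [-0.48, -0.33], [-0.57, -0.37], [-0.67, -0.39], [-0.76, -0.41], [-0.86, -0.42], [-0.96, -0.42], [-1.06, -0.41]]
-95.6 -149.6 [[-0.1, 0.01], [-0.19, 0.03], [-0.29, 0.06], [-0.38, 0.1], [-0.47, 0.14], [-0.55, 0.19], [-0.63, 0.25], [-0.71, 0.31], [-0.78, 0.38], [-0.84, 0.45], [-0.9, 0.53], [-0.96, 0.61]]
```

Request:
jog_arm([
  [-0.07,0.07,0,0,0,0],
  [-0.14,0.14,0,0,0,0],
  [-0.2,0.22,-0.01,0,0,0],
  [-0.25,0.3,-0.01,0,0,0],
  [-0.29,0.39,-0.01,0,0,0],
  [-0.33,0.48,-0.02,0,0,0],
  [-0.37,0.57,-0.02,0,0,0],
  [-0.39,0.67,-0.02,0,0,0],
  [-0.41,0.76,-0.03,0,0,0],
  [-0.42,0.86,-0.03,0,0,0],
  [-0.42,0.96,-0.03,0,0,0],
  [-0.41,1.06,-0.03,0,0,0],
])

```text
clock: 16.77
tcp_pos: [0.537, 0.0814, 0.1846]
orientation: [-0.0, 0.138, 0.99, -0.0]
wrist_force: [-2.0, -1.3, 1.7]
finger_gap: 0.0303
grip_force: 49.8
```

Request:
jog_arm([
  [0.01,0.1,0,0,0,0],
  [0.03,0.19,0,0,0,0],
  [0.06,0.29,-0.01,0,0,0],
  [0.1,0.38,-0.01,0,0,0],
  [0.14,0.47,-0.01,0,0,0],
  [0.19,0.55,-0.02,0,0,0],
  [0.25,0.63,-0.02,0,0,0],
  [0.31,0.71,-0.02,0,0,0],
  [0.38,0.78,-0.03,0,0,0],
  [0.45,0.84,-0.03,0,0,0],
  [0.53,0.9,-0.03,0,0,0],
  [0.61,0.96,-0.03,0,0,0],
])

```text
clock: 17.77
tcp_pos: [0.5623, 0.1197, 0.1834]
orientation: [0.0, 0.138, 0.99, 0.0]
wrist_force: [-0.7, -0.7, -1.1]
finger_gap: 0.0304
grip_force: 49.7
```

Request:
jog_arm([
  [0.09,0.04,0,0,0,0],
  [0.18,0.08,0,0,0,0],
  [0.27,0.1,-0.01,0,0,0],
  [0.36,0.12,-0.01,0,0,0],
  [0.46,0.14,-0.01,0,0,0],
  [0.56,0.14,-0.02,0,0,0],
  [0.66,0.14,-0.02,0,0,0],
  [0.75,0.14,-0.02,0,0,0],
  [0.85,0.12,-0.03,0,0,0],
  [0.95,0.09,-0.03,0,0,0],
  [1.04,0.06,-0.03,0,0,0],
  [1.13,0.03,-0.03,0,0,0],
])

```text
clock: 18.77
tcp_pos: [0.6079, 0.1207, 0.1824]
orientation: [0.0, 0.138, 0.99, 0.0]
wrist_force: [-0.4, 3.2, -1.4]
finger_gap: 0.03
grip_force: 49.8
```

Request:
jog_arm([
  [0.09,-0.04,0,0,0,0],
  [0.17,-0.09,0,0,0,0],
  [0.25,-0.15,-0.01,0,0,0],
  [0.33,-0.21,-0.01,0,0,0],
  [0.4,-0.28,-0.01,0,0,0],
  [0.47,-0.35,-0.02,0,0,0],
  [0.52,-0.43,-0.02,0,0,0],
  [0.58,-0.51,-0.02,0,0,0],
  [0.62,-0.6,-0.03,0,0,0],
  [0.66,-0.69,-0.03,0,0,0],
  [0.7,-0.78,-0.03,0,0,0],
  [0.72,-0.88,-0.03,0,0,0],
])

```text
clock: 19.77
tcp_pos: [0.6361, 0.0849, 0.1811]
orientation: [0.0, 0.138, 0.99, 0.0]
wrist_force: [1.4, 1.6, -0.6]
finger_gap: 0.0304
grip_force: 49.8
```

Request:
jog_arm([
  [0.02,-0.1,0,0,0,0],
  [0.03,-0.19,0,0,0,0],
  [0.03,-0.29,-0.01,0,0,0],
  [0.02,-0.39,-0.01,0,0,0],
  [0.01,-0.49,-0.01,0,0,0],
  [-0.01,-0.58,-0.02,0,0,0],
  [-0.04,-0.68,-0.02,0,0,0],
  [-0.08,-0.77,-0.02,0,0,0],
  [-0.12,-0.86,-0.03,0,0,0],
  [-0.17,-0.94,-0.03,0,0,0],
  [-0.22,-1.02,-0.03,0,0,0],
  [-0.29,-1.1,-0.03,0,0,0],
])

```text
clock: 20.77
tcp_pos: [0.624, 0.0411, 0.1799]
orientation: [-0.0, 0.138, 0.99, 0.0]
wrist_force: [1.4, -0.2, -0.2]
finger_gap: 0.0305
grip_force: 49.8
```

Request:
jog_arm([
  [-0.07,-0.07,0,0,0,0],
  [-0.14,-0.14,0,0,0,0],
  [-0.22,-0.2,-0.01,0,0,0],
  [-0.3,-0.25,-0.01,0,0,0],
  [-0.39,-0.29,-0.01,0,0,0],
  [-0.48,-0.33,-0.02,0,0,0],
  [-0.57,-0.37,-0.02,0,0,0],
  [-0.67,-0.39,-0.02,0,0,0],
  [-0.76,-0.41,-0.03,0,0,0],
  [-0.86,-0.42,-0.03,0,0,0],
  [-0.96,-0.42,-0.03,0,0,0],
  [-1.06,-0.41,-0.03,0,0,0],
])

```text
clock: 21.77
tcp_pos: [0.5815, 0.025, 0.1787]
orientation: [0.0, 0.138, 0.99, 0.0]
wrist_force: [1.5, 1.2, -0.9]
finger_gap: 0.0303
grip_force: 49.8
```

Request:
jog_arm([
  [-0.1,0.01,0,0,0,0],
  [-0.19,0.03,0,0,0,0],
  [-0.28,0.06,-0.01,0,0,0],
  [-0.37,0.1,-0.01,0,0,0],
  [-0.45,0.14,-0.01,0,0,0],
  [-0.53,0.19,-0.02,0,0,0],
  [-0.61,0.25,-0.02,0,0,0],
  [-0.68,0.31,-0.02,0,0,0],
  [-0.75,0.38,-0.03,0,0,0],
  [-0.81,0.45,-0.03,0,0,0],
  [-0.87,0.53,-0.03,0,0,0],
  [-0.92,0.59,-0.03,0,0,0],
])

```text
clock: 22.77
tcp_pos: [0.5446, 0.0489, 0.1774]
orientation: [-0.0, 0.138, 0.99, -0.0]
wrist_force: [0.7, -1.1, -0.2]
finger_gap: 0.0305
grip_force: 49.9
```

Request:
jog_arm([
  [0,0,0,0,0,0],
  [0,0,-0.01,0,0,0],
  [0,0,-0.02,0,0,0],
  [0,0,-0.03,0,0,0],
  [0,0,-0.03,0,0,0],
])

```text
clock: 23.18
tcp_pos: [0.5451, 0.0486, 0.1764]
orientation: [0.0, 0.138, 0.99, 0.0]
wrist_force: [-0.3, 0.4, 1.3]
finger_gap: 0.0302
grip_force: 50.1
```

```bash
python3 - <<'E'
from h import *
t=env.read_camera("top");hsv=cv2.cvtColor(t["pixels"],cv2.COLOR_RGB2HSV)
k,l,st,ce=cv2.connectedComponentsWithStats(cv2.inRange(hsv,(8,120,60),(20,255,255)))
print([(ce[i].round(1),st[i,4]) for i in range(1,k) if st[i,4]>60])
s=env.get_state();print(s["clock"],s["tcp_pos"],s["wrist_force"],s["grip_force"],s["finger_gap"])
print(env.hand_in())
E
```

```text
[(array([289.1, 165.5]), np.int32(521)), (array([307.9, 237.3]), np.int32(137))]
23.2333 [0.54513633 0.04856819 0.1764316 ] [-0.37512634  1.57103793  0.73206391] 50.11293690651655 0.030324306814605337
the job is handed in; nothing more can be done
None
```

The job is handed in at 23 s with the wide sleeve on the pin and still gripped: I turned the crank back until the screw dropped, then forward one full turn to within an estimated 6°, and the other sleeve still stands where it was.

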